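# Free the label printer's locked media drawer with the release pin

## Robot

A 6-joint arm with a two-finger parallel gripper is mounted at the origin on a cart in front of the work surface, level with it; the furniture and walls round the work are solid. World frame = base frame: x ahead of the robot, y to its left, z up, the work surface at z = 0. Lengths are in m, angles in rad, forces in N, time in s.
With the tool pointing down it reaches from about 0.35 to 0.975 m from the base axis. Payload 7.1 kg.
Tool frame: the origin (TCP) lies midway between the tips of the shut fingers; the grasp point (between the pads) lies 19 mm behind it; z points along the fingers, x is the direction in which the jaws open and shut, and the axes are right-handed (so a half turn about z gives the same grasp; the last joint's range is limited). The gripper opens to 88 mm and grips with 3 to 60 N. Pads are 20 mm wide; open, the fingers measure 115 mm over their backs; the gripper's body (75 mm by 178 mm) begins 61 mm behind the grasp point.
Start: joints at [-1.339, 0.423, 1.63, -0, 1.089, -0.019], TCP at [0.155, -0.605, 0.223] pointing down, gripper open.
Joint ranges: [-3, 3], [-0.9, 2.11], [0.09, 2.58], [-1.31, 4.45], [0.11, 2.69], [-2.54, 2.54]. Speed limits (rad/s): [2.39, 2.39, 3.01, 3.14, 3.14, 3.14].

## Interface

Orientations are given as a unit quaternion [x, y, z, w].
In Python, from rig import ctrl, imaging gives the robot as it stands.
- The arm moves only by the tool play_rows, never from a script. Its argument "increments" is a list of rows, each a list of 2 entries, a list of its own where there are three numbers: the shift along the world's x, y, z in cm, then the turn, a rotation vector about the world's x, y, z in rad. In form: [[[dx, dy, dz], [rx, ry, rz]], ...]. A call has 1 to 10 rows; each row shifts and turns the pose as measured when the row begins; what a row does not reach is not made up. A row lasts 1/8 s, in which the tool goes at most 62.5 mm and 10.7 degrees, less where a joint would pass 70% of its speed; a pose out of reach is approached as far as the arm can. A call is refused whole if a number of a shift passes 6.25 or a number of a turn 0.188, either way. A call with a gripper value outside its range is refused whole. "claw" is the gripper command: -1 is fully open, 1 is shut, values between are in proportion, set as the call begins (left out, the last holds). The fingers move at their own pace and stop on an object; "grip_force" is the grip in N (left out, the last holds). Time passes only in rows, so rows that do not move let the fingers close. It gives the time, the measured TCP pose, the force and the opening at its end, in the units of the state.
- ctrl.state(): the state, without advancing time (a new reading comes with each control period).
- imaging.camera(name): name is "scene" or "top"; returns a dict with "image" (420x560x3 uint8, blue, green, red), "K" (3x3 intrinsics, pixels), "k1" (the pictures are not rectified: a ray, as slopes to the right and down, at radius r is drawn at 1 + k1 r^2 times it, then the intrinsics apply), "cam_to_world" (4x4, takes a point from camera to world coordinates). Camera axes: x right, y up, looking along -z (the intrinsics and any distortion apply to the point x, -y, -z); pixel columns grow to the right and rows downward; lengths in m; the calibration is good to about 2 mm. A picture is of the moment at which its call begins. There is no depth.
- ctrl.finish_job(): hands the job in, once; it reports no verdict.
Trained networks look in the newest picture that a camera, given by its name, has taken for a name from the list of things; names that differ only in an ending like _2 or _b are one class to them, and where a whole thing is asked for, a point or a joint stands for the part that bears it (a point fixed in the world has none). Each returns a list of dicts, best first, with "conf" (0 to 1); they miss things now and then, are a little off and sometimes report something else, mostly with a low value. They report only what shows in the picture. A call takes as long as a camera call. They do not tell look-alikes from the thing itself.
- imaging.search_frame(camera, name): "rect" ([left, top, right, bottom] in pixels, round what is visible of it).
- imaging.silhouettes(camera, name): "mask" (420x560 bool, what is visible of it) and "rect" ([left, top, right, bottom] in pixels, round what is visible of it).
The state is a dict: "t": time; "joint_pos": joint angles; "dq": joint speeds; "joint_torque": joint torques, N m; "position": TCP position; "tcp_rot": TCP orientation; "contact_force": force on the tool from outside, world axes, zero at the start; "moment": the same for the moment, N m; "gripper_width": finger opening in m.
Only numpy, scipy, OpenCV 4.12 (cv2) and the standard library are available. Lean on these libraries where they do the work, as an engineer would, in place of code of your own. Each camera call takes 0.05 s, during which the arm holds its last target. There are 200 camera calls.

## Task

The label printer's media drawer is locked shut. Take the release pin from its stand, reach straight down through the small hole in the printer's lid with it and gently press the hidden spring catch until it lets go, then draw the pin out so that the drawer springs ajar. Stand the pin back in its stand and pull the drawer all the way out, without disturbing the things lying about.

Things in the scene. Friction and masses are not known exactly. Their poses are not given: they have to be found in the camera images.
- pin_grip (a point): Release pin, upright in its stand; this is the centre of its handle: dark, square, 14 x 14 mm, 38 mm tall. Below it a round collar (20 mm wide, 5 mm thick) that rests on the stand's rim, then the shaft, steel, 6 mm in diameter, 64 mm long. 60 g. z points up along the pin, x and y square to the handle's flat sides; either pair may be gripped.
- pin_tip (a point): The rounded free end of the pin's shaft, on its axis, 88 mm below the handle's centre and 64 mm below the collar. Axes as the handle's.
- socket (a point): Centre of the mouth of the pin stand's bore, at the rim, 74 mm above the table, z up. The stand, left or right of the printer, is fixed: a round aluminium post 26 mm wide on a dark 70 x 70 mm foot. The bore is 8 mm wide; the pin goes down until its collar sits on the rim, 64 mm of shaft inside.
- printer: White desktop label printer, fixed: 150 mm deep (x), 150 mm wide (y), 90 mm tall. Origin: centre of its underside on the table; x points to its rear, its drawer's front faces -x. Its hidden catch goes down 8.5 mm against a spring: about 4 N at first touch, 9 N after 6 mm, where it lets go of the drawer, 11 N at the hard stop. Never push the pin against printer or catch with over 20 N: it is thin sheet metal.
- hole (a point): Centre of the access hole's mouth in the lid, at the top of its grey bezel (10 mm wide inside, 1 mm proud), 91 mm above the table; axes as the printer's. The bore, 8 mm wide, ends 8 mm down. Below it, unseen, on its axis, lies the spring catch's 12 mm wide head. Its depth is set differently each time, 20 to 40 mm below this point, and can only be felt.
- drawer (a joint): How far the media drawer is out, m: 0 latched. When the catch lets go it moves 5 to 8 mm, until its cross rail leans on the pin's shaft from the printer's rear (about 4 N); once the pin is drawn out an ejector spring pushes it ajar, to about 0.017. 0.060 is fully out, at its stop. Slides towards the printer's -x, runs stiffly (some 2 N) and stays where it is left.
- tab (a point): Grip point of the drawer's black upright pull tab: 12 mm thick (printer's y), standing 28 mm out of the drawer's white front (this point is 16 mm before it), 28 mm tall, top 11 mm above this point, which is 48 mm above the table. Moves with the drawer; axes as the printer's. While shut, the printer's housing, 90 mm high, begins 22 mm behind this point.
- roll_mid (a point): Bystander: white label roll lying flat, 68 mm in diameter, 26 mm tall; the point is its centre.
- bottle_mid (a point): Bystander: small bottle with a black cap, upright, 27 mm in diameter, 74 mm tall; the point is its centre.
- pack_mid (a point): Bystander: small dark carton lying down, 117 x 34 x 34 mm; the point is its centre.
Things that resemble listed ones, but are neither listed nor needed, are in the scene too. Of the things that look like the part that bears socket, take the one that is nearest to the robot's base at the start.

How it is judged:
On the way, in this order (a step that is already met when the one before it is completed fails the run):
1. with the pin reaching through the hole, the catch has let the drawer go (it has moved up to the pin) (z of pin_tip in the frame of hole below -0.02 m and horizontal distance between pin_tip and hole below 0.008 m and value of joint drawer between 0.003 and 0.01 m), for 0.1 s.
2. the pin is drawn out of the hole and the drawer has sprung ajar (z of pin_tip in the frame of hole above 0 m and value of joint drawer above 0.013 m), for 0.1 s.
At the end, for the whole second after the job is handed in: The drawer is pulled out to its stop (more than 52 of its 60 mm) and the pin stands upright in its stand, shaft fully in the bore (tip within 5 mm of the bore's axis and more than 58 of 64 mm deep, leaning less than 0.12 rad), released (value of joint drawer above 0.052 m and horizontal distance between pin_tip and socket below 0.005 m and z of pin_tip in the frame of socket below -0.058 m and angle between pin_grip's own z axis and vertical below 0.12 rad); the robot touches nothing.
It fails at once if the pin is pushed against the printer or its catch with more than 20 N (contact force between pin and printer above 20 N).
It fails at once if the label roll, the bottle or the carton lying about is moved more than 30 mm (distance of any of roll_mid, bottle_mid, pack_mid from where it was at the start of the episode above 0.03 m).
It also fails if it takes over 62 s, if anything falls off the work surface, if the arm or the gripper's body presses on something with over 40 N, if the wrist force passes 120 N, or if a joint passes its speed limit or range.

## Working session

There is one attempt and no reset: what is moved stays moved. The work goes in short steps, Python scripts to look and compute and a tool call to move; the robot and the scene stay as the last step left them, time stands still between calls to the robot, and variables do not carry over. Pictures are saved under pics/ and viewed, about 8 in all and at most 12, crops included, and the job is handed in when it is done.

Besides the shell and the picture viewer there is one more tool, called after "Request:" as name(argument=value, ...) on one line, values as JSON. play_rows: Moves the arm, as the interface text tells. Its arguments: {"type":"object","properties":{"increments":{"type":"array"},"claw":{"type":"number"},"grip_force":{"type":"number"}},"required":["increments"]}

```bash
mkdir -p pics; ls; python3 - <<'E'
from rig import ctrl, imaging
import cv2,numpy as np
s=ctrl.state();print(s)
for c in ("scene","top"):
    d=imaging.camera(c);cv2.imwrite(f"pics/{c}0.png",d["image"]);np.savez(f"{c}0.npz",**d)
    print(c,d["K"].round(1).tolist(),d["k1"],d["cam_to_world"].round(3).tolist())
    for n in ["pin_grip","pin_tip","socket","printer","hole","drawer","tab","roll_mid","bottle_mid","pack_mid"]:
        try: print(n,[(round(r["conf"],2),np.round(r["rect"]).tolist()) for r in imaging.search_frame(c,n)[:4]])
        except Exception as e: print(n,e)
E
```

```text
pics
{'t': 0.0, 'joint_pos': array([-1.33900729e+00,  4.23812408e-01,  1.63074451e+00, -2.41308026e-05,
        1.08862854e+00, -1.90218089e-02]), 'dq': array([-0.00036323, -0.00016573,  0.00135583,  0.00128958,  0.00046488,
       -0.00016704]), 'joint_torque': array([ 7.85676330e-04, -5.44625866e+01, -2.73671722e+01,  6.43611699e-02,
        2.26523675e-02, -1.16812707e-04]), 'position': array([ 0.15498614, -0.60486034,  0.22189806]), 'tcp_rot': array([ 7.89999866e-01, -6.13106498e-01, -6.26463085e-04, -4.91845219e-04]), 'contact_force': array([ 0.4365668 , -0.28142923, -0.07537696]), 'moment': array([ 0.004005  ,  0.01838079, -0.06018999]), 'gripper_width': 0.08789562537532049}
scene [[391.2, 0.0, 273.6], [0.0, 391.2, 205.9], [0.0, 0.0, 1.0]] 0.037231164247549575 [[-0.783, 0.374, -0.498, -0.003], [-0.623, -0.459, 0.634, 0.609], [0.009, 0.806, 0.592, 0.701], [0.0, 0.0, 0.0, 1.0]]
pin_grip [(0.51, [311.0, 160.0, 319.0, 178.0])]
pin_tip [(0.58, [314.0, 158.0, 316.0, 176.0]), (0.35, [231.0, 302.0, 285.0, 336.0])]
socket [(0.96, [266.0, 163.0, 290.0, 188.0]), (0.88, [299.0, 177.0, 329.
[... 533 characters left out ...]
06 [[0.009, 0.996, -0.09, 0.427], [-1.0, 0.009, -0.001, -0.069], [-0.001, 0.09, 0.996, 1.265], [0.0, 0.0, 0.0, 1.0]]
pin_grip []
pin_tip [(0.55, [351.0, 208.0, 364.0, 216.0])]
socket [(0.96, [325.0, 150.0, 362.0, 184.0]), (0.83, [393.0, 196.0, 423.0, 230.0]), (0.78, [339.0, 202.0, 368.0, 232.0]), (0.73, [382.0, 151.0, 415.0, 176.0])]
printer [(0.79, [217.0, 132.0, 284.0, 208.0])]
hole [(0.88, [217.0, 128.0, 286.0, 208.0])]
drawer [(0.72, [221.0, 192.0, 277.0, 209.0])]
tab [(0.69, [222.0, 189.0, 273.0, 205.0]), (0.55, [217.0, 132.0, 287.0, 210.0])]
roll_mid [(0.78, [112.0, 224.0, 141.0, 254.0]), (0.5, [337.0, 204.0, 368.0, 234.0])]
bottle_mid []
pack_mid [(0.58, [153.0, 260.0, 176.0, 308.0])]
```

```bash
python3 - <<'E'
import cv2
a=cv2.imread("pics/top0.png");b=cv2.imread("pics/scene0.png")
cv2.imwrite("pics/topA.png",cv2.resize(a[120:320,100:440],None,fx=2.35,fy=2.35,interpolation=cv2.INTER_CUBIC))
cv2.imwrite("pics/scA.png",cv2.resize(b[130:350,160:380],None,fx=2.7,fy=2.7,interpolation=cv2.INTER_CUBIC))
E
```

```text
(no output)
```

View pics/topA.png

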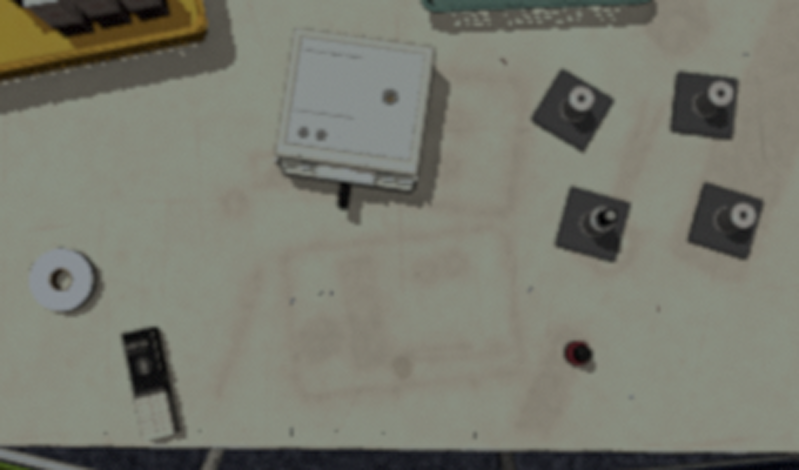

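View pics/scA.png

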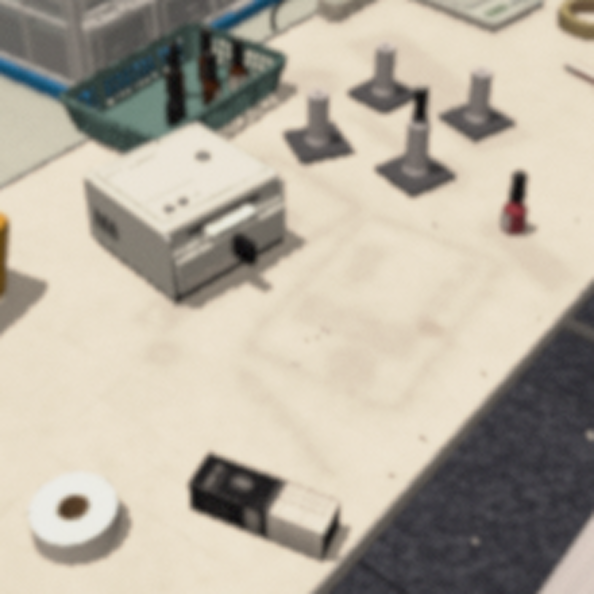

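The crops show four stands. The pin's dark handle is in the stand at topA (604,217), which is the one nearest the base. The hole is at topA (390,97), i.e. top pixel about (266,161). The tab is at topA (344,195). Next I'll localise them sub-pixel.

```bash
cat > h.py <<'E'
import numpy as np,cv2
from scipy.optimize import least_squares
D={c:dict(np.load(f"{c}0.npz")) for c in("scene","top")}
def cvp(d):
    T=d["cam_to_world"]@np.diag([1,-1,-1,1.]);W=np.linalg.inv(T)
    return cv2.Rodrigues(W[:3,:3])[0],W[:3,3],d["K"],np.array([float(d["k1"]),0,0,0])
def proj(c,P):
    r,t,K,k=cvp(D[c]);return cv2.projectPoints(np.atleast_2d(P).astype(float),r,t,K,k)[0][:,0]
def ray(c,uv):
    d=D[c];_,_,K,k=cvp(d);k1=k[0]
    q=(np.array(uv,float)-[K[0,2],K[1,2]])/K[0,0];n=q.copy()
    for _ in range(20): n=q/(1+k1*(n@n))   # forward model: drawn = (1+k1 r^2) * slope
    T=d["cam_to_world"];return T[:3,3],T[:3,:3]@np.array([n[0],-n[1],-1])
def onz(c,uv,z):
    o,v=ray(c,uv);return o+v*(z-o[2])/v[2]
def tri(us,ut):
    f=lambda P:np.r_[proj("scene",P)[0]-us,proj("top",P)[0]-ut]
    r=least_squares(f,onz("top",ut,.08));return r.x,r.fun
def blob(c,box,bright,img=None):
    """weighted centroid of dark (bright=False)/bright deviation from the border median"""
    im=(D[c]["image"] if img is None else img)
    g=im.astype(float).mean(2);x0,y0,x1,y1=box;g=g[y0:y1,x0:x1]
    b=np.median(np.r_[g[0],g[-1],g[:,0],g[:,-1]]);w=(g-b if bright else b-g);w=np.where(w>.35*w.max(),w,0)
    yy,xx=np.mgrid[y0:y1,x0:x1];return np.array([(w*xx).sum(),(w*yy).sum()])/w.sum()
E
python3 - <<'E'
from h import *
for u,n in (((357,212),"pin"),((415.5,211),"s2"),((346.5,162),"s3"),((406,160),"s4")):
    p=onz("top",u,.074 if n!="pin" else .12);print(n,p.round(3),np.hypot(*p[:2]).round(3))
ht=blob("top",(260,155,272,167),False);hs=blob("scene",(229,182,241,193),False)
print(ht,hs,onz("top",ht,.091),onz("scene",hs,.091),tri(hs,ht))
print("tab",onz("top",(100+344/2.35,120+200/2.35),.059))
# stand foot box & enlarged crops
def sv(c,x0,y0,x1,y1,f,n): cv2.imwrite(n,cv2.resize(D[c]["image"][y0:y1,x0:x1],None,fx=f,fy=f,interpolation=cv2.INTER_CUBIC))
a=cv2.resize(D["top"]["image"][125:215,212:292],None,fx=5,fy=5,interpolation=cv2.INTER_NEAREST)
b=cv2.resize(D["top"]["image"][195:240,332:372],None,fx=10,fy=10,interpolation=cv2.INTER_NEAREST)
cv2.imwrite("pics/tz.png",np.hstack([a,b[:450]]))
a=cv2.resize(D["scene"]["image"][165:245,185:275],None,fx=5,fy=5,interpolation=cv2.INTER_NEAREST)
b=cv2.resize(D["scene"]["image"][155:205,295:330],None,fx=8,fy=8,interpolation=cv2.INTER_NEAREST)
cv2.imwrite("pics/sz.png",np.hstack([a,b[:400]]))
E
```

```text
pin [ 0.526 -0.264  0.12 ] 0.588
s2 [ 0.534 -0.415  0.074] 0.676
s3 [ 0.653 -0.247  0.074] 0.698
s4 [ 0.659 -0.393  0.074] 0.768
[265.59819726 160.84018027] [234.65171429 187.40885714] [ 0.65103178 -0.04773145  0.091     ] [ 0.64932057 -0.04362999  0.091     ] (array([ 0.65205692, -0.04734489,  0.08782471]), array([ 0.2487012 ,  0.03285616, -0.13342986, -0.17110375]))
tab [ 0.54563699 -0.00075787  0.059     ]
```

View pics/tz.png

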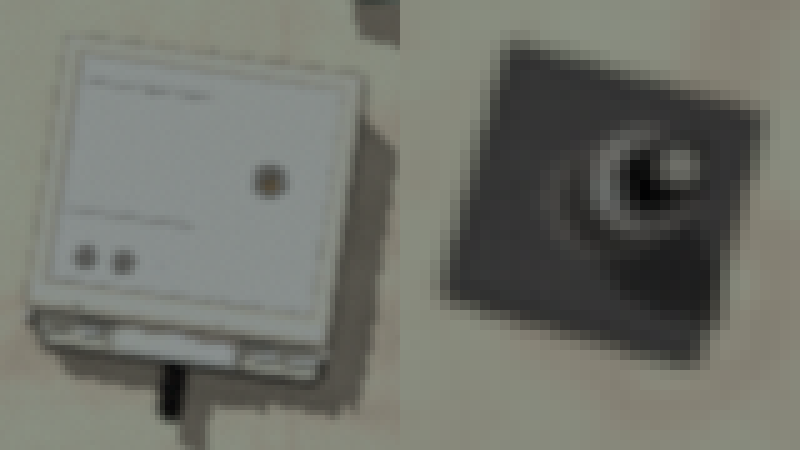

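View pics/sz.png

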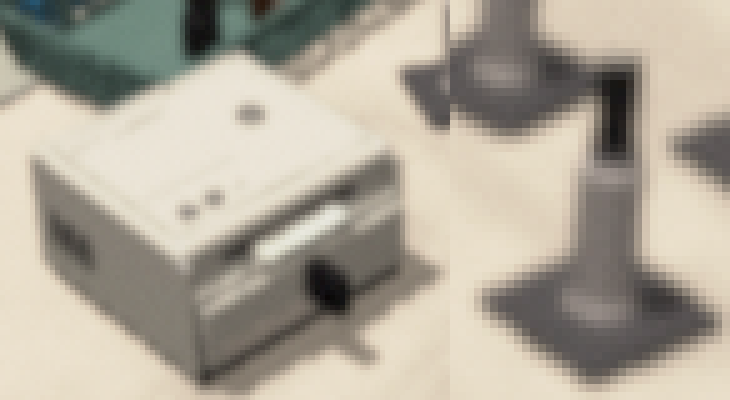

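The zoomed crops put the hole at tz (270,182) and the handle's pale top at tz (676,165), with the stand's foot round it. The tab is at tz (172,390). Handle top and hole agree between the two views. Next: exact numbers.

```bash
python3 - <<'E'
from h import *
px=lambda x,y:(212+x/5-.5,125+y/5-.5); pr=lambda x,y:(332+(x-400)/10-.5,195+y/10-.5)
sx=lambda x,y:(185+x/5-.5,165+y/5-.5); sr=lambda x,y:(295+(x-450)/8-.5,155+y/8-.5)
C=[onz("top",px(*c),.09) for c in((68,38),(365,78),(325,350),(30,308))]
print("lid",np.round(C,4).tolist(),[np.linalg.norm(C[i]-C[i-1]).round(4) for i in range(4)])
for i,j in((0,1),(3,2)): v=C[j]-C[i];print("y-edge yaw",np.degrees(np.arctan2(v[1],v[0]))+90)
for i,j in((3,0),(2,1)): v=C[j]-C[i];print("x-edge yaw",np.degrees(np.arctan2(v[1],v[0])))
F=[onz("top",pr(*c),.008) for c in((515,40),(762,115),(692,362),(443,298))]
print("foot",np.mean(F,0),[np.linalg.norm(F[i]-F[i-1]).round(4) for i in range(4)])
for i,j in((0,1),(3,2)): v=F[j]-F[i];print("yaw",np.degrees(np.arctan2(v[1],v[0]))+90)
print("handle top T",onz("top",pr(676,165),.117),"S",onz("scene",sr(620,65),.117),tri(np.array(sr(620,65)),np.array(pr(676,165))))
print("rim T",onz("top",pr(640,185),.079),"S rim",onz("scene",sr(610,170),.079))
print("tab",[onz("top",px(*c),.059).round(4).tolist() for c in((172,368),(172,418))])
for n,c,u in(("hole","top",(.651,-.0477,.091)),): print(proj("top",np.array(u)),proj("scene",np.array(u)))
E
```

```text
lid [[0.7215, 0.0521, 0.09], [0.7029, -0.0933, 0.09], [0.569, -0.075, 0.09], [0.5882, 0.0681, 0.09]] [np.float64(0.1343), np.float64(0.1466), np.float64(0.1352), np.float64(0.1443)]
y-edge yaw -7.265366173416339
y-edge yaw -7.624909207495264
x-edge yaw -6.847489040406755
x-edge yaw -7.809786284405105
foot [ 0.52796885 -0.26980116  0.008     ] [np.float64(0.0695), np.float64(0.0664), np.float64(0.0665), np.float64(0.0658)]
yaw -16.53044275324281
yaw -13.94163005845482
handle top T [ 0.52845468 -0.2695939   0.117     ] S [ 0.52605685 -0.26529401  0.117     ] (array([ 0.52880797, -0.27010367,  0.11383256]), array([ 0.04608158,  0.00297172, -0.01899524, -0.03120542]))
rim T [ 0.52684842 -0.26746368  0.079     ] S rim [ 0.51987254 -0.25420785  0.079     ]
tab [[0.5631, 0.0007, 0.059], [0.5382, 0.0003, 0.059]]
[[265.58512131 160.85297024]] [[235.20518936 186.58002127]]
```

Request:
play_rows(increments=[[[5, 5, 0], [0, 0, -0.18]], [[5, 5, 0], [0, 0, -0.18]], [[5, 5, 0], [0, 0, -0.18]], [[5, 5, 0], [0, 0, 0]], [[4.5, 5, 0], [0, 0, 0]]], claw=-0.2, grip_force=30)

```text
t: 1.72
position: [0.3709, -0.3858, 0.2232]
tcp_rot: [-0.596, 0.803, -0.002, -0.001]
contact_force: [1.5, -0.1, 0.2]
gripper_width: 0.0529
```

Request:
play_rows(increments=[[[4, 3, 0], [0, 0, 0]], [[4, 3, 0], [0, 0, 0]], [[4, 3, 0], [0, 0, 0]], [[3.6, 2.8, -2], [0, 0, 0]], [[0, 0, -1], [0, 0, 0]]])

```text
t: 2.35
position: [0.535, -0.2606, 0.1945]
tcp_rot: [-0.598, 0.802, -0.004, 0.001]
contact_force: [-1.1, -0.3, -0.3]
gripper_width: 0.0527
```

Request:
play_rows(increments=[[[-0.8, -0.7, -3], [0, 0, 0]], [[0, 0, -3], [0, 0, 0]], [[0, 0, 0], [0, 0, 0]]])

```text
t: 2.72
position: [0.5251, -0.2687, 0.1328]
tcp_rot: [-0.598, 0.801, -0.004, -0.0]
contact_force: [0.1, 0.2, 0.9]
gripper_width: 0.0532
```

```bash
cat > snap.py <<'E'
import sys
from rig import ctrl,imaging
from h import *
def snap(tag):
    o={}
    for c in("scene","top"):
        o[c]=imaging.camera(c)["image"];cv2.imwrite(f"pics/{tag}_{c}.png",o[c])
    return o
E
python3 - <<'E'
from snap import *
s=ctrl.state();print(s["position"],s["contact_force"]);R=snap("a")
P=s["position"];print(P,proj("top",P),proj("scene",P))
a=cv2.resize(R["scene"][140:210,280:350],None,fx=6,fy=6,interpolation=cv2.INTER_NEAREST)
cv2.imwrite("pics/a.png",a)
E
```

```text
[ 0.5250734  -0.26865741  0.132807  ] [0.06515711 0.24302072 0.8879926 ]
[ 0.5250734  -0.26865741  0.132807  ] [[359.89393143 211.85923447]] [[317.05332647 157.61598521]]
```

View pics/a.png

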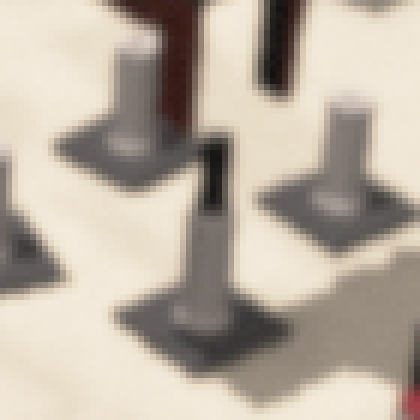

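The picture shows the open fingers straddling the handle: finger tips at a.png (175,120) and (275,95), handle between them at (215,170). Descending to grip.

Request:
play_rows(increments=[[[0.2, 0.1, -2.5], [0, 0, 0]], [[0, 0, -2], [0, 0, 0]], [[0, 0, -0.3], [0, 0, 0]], [[0, 0, 0], [0, 0, 0]]])

```text
t: 3.32
position: [0.5323, -0.2719, 0.0932]
tcp_rot: [-0.598, 0.802, -0.011, 0.003]
contact_force: [-0.3, -0.3, 0.7]
gripper_width: 0.0527
```

Request:
play_rows(increments=[[[0, 0, 0], [0, 0, 0]], [[0, 0, 0], [0, 0, 0]], [[0, 0, 0], [0, 0, 0]], [[0, 0, 0], [0, 0, 0]]], claw=1)

```text
t: 3.82
position: [0.5342, -0.2721, 0.0961]
tcp_rot: [-0.597, 0.802, -0.013, 0.005]
contact_force: [7.1, 11.8, -1.8]
gripper_width: 0.0163
```

```bash
cat > nav.py <<'E'
import sys;import numpy as np
from rig import ctrl
from scipy.spatial.transform import Rotation as R
# nav.py x y z yawdeg : remaining shift (cm) and turn (rad), tool down with jaw axis at yaw
s=ctrl.state();q=R.from_quat(s["tcp_rot"]);a=[float(v) for v in sys.argv[1:]]
y=np.radians(a[3]);x=np.array([np.cos(y),np.sin(y),0]);z=np.array([0,0,-1.]);T=R.from_matrix(np.c_[x,np.cross(z,x),z])
print("t",round(s["t"],2),"pos",s["position"].round(4),"yaw",np.degrees(np.arctan2(*q.apply([1,0,0])[[1,0]])).round(1),"F",s["contact_force"].round(1),"M",s["moment"].round(2),"w",round(s["gripper_width"],4))
print("shift cm",((np.array(a[:3])-s["position"])*100).round(2),"turn",(T*q.inv()).as_rotvec().round(3))
E
python3 nav.py .527 -.2675 .084 -106.6
```

```text
t 3.83 pos [ 0.5342 -0.2721  0.0961] yaw -106.7 F [ 7.1 11.8 -1.8] M [ 2.13 -1.33 -0.01] w 0.0163
shift cm [-0.72  0.46 -1.21] turn [0.014 0.023 0.001]
```

Request:
play_rows(increments=[[[0, 0, 0], [0.015, 0.024, 0]], [[0, 0, 0], [0, 0, 0]]], claw=0.3)

```text
t: 4.08
position: [0.5344, -0.2718, 0.0962]
tcp_rot: [-0.597, 0.802, 0.001, -0.0]
contact_force: [-0.7, 0.2, 1.0]
gripper_width: 0.03
```

```bash
python3 nav.py .527 -.2675 .084 -106.6
```

```text
t 4.08 pos [ 0.5344 -0.2718  0.0962] yaw -106.6 F [-0.7  0.2  1. ] M [ 0.01 -0.06  0.02] w 0.03
shift cm [-0.74  0.43 -1.22] turn [-0.001 -0.001  0.001]
```

Request:
play_rows(increments=[[[-0.75, 0.4, 0], [0, 0, 0]], [[0, 0, 0], [0, 0, 0]]])

```text
t: 4.32
position: [0.5258, -0.2673, 0.0959]
tcp_rot: [-0.597, 0.802, 0.001, -0.0]
contact_force: [0.4, -1.1, 0.7]
gripper_width: 0.0305
```

```bash
python3 nav.py .527 -.2675 .085 -106.6
```

```text
t 4.33 pos [ 0.5258 -0.2673  0.0959] yaw -106.6 F [ 0.4 -1.1  0.7] M [ 0.04 -0.02  0.01] w 0.0305
shift cm [ 0.12 -0.02 -1.09] turn [-0.001 -0.002  0.001]
```

Request:
play_rows(increments=[[[0.1, 0, -1.0], [0, 0, 0]], [[0, 0, 0], [0, 0, 0]], [[0, 0, 0], [0, 0, 0]]])

```text
t: 4.7
position: [0.5265, -0.2672, 0.085]
tcp_rot: [-0.597, 0.802, 0.001, -0.0]
contact_force: [0.5, 0.6, 0.3]
gripper_width: 0.0306
```

```bash
python3 nav.py .527 -.2675 .085 -106.6
```

```text
t 4.7 pos [ 0.5265 -0.2672  0.085 ] yaw -106.6 F [0.5 0.6 0.3] M [ 0.03 -0.   -0.05] w 0.0306
shift cm [ 0.05 -0.03  0.  ] turn [-0.001 -0.002  0.001]
```

Request:
play_rows(increments=[[[0, 0, 0], [0, 0, 0]], [[0, 0, 0], [0, 0, 0]], [[0, 0, 0], [0, 0, 0]]], claw=1, grip_force=5)

```text
t: 5.08
position: [0.5267, -0.2673, 0.0851]
tcp_rot: [-0.597, 0.802, 0.001, -0.0]
contact_force: [0.1, -0.3, 0.1]
gripper_width: 0.0169
```

```bash
python3 nav.py .527 -.2675 .085 -106.6
```

```text
t 5.08 pos [ 0.5267 -0.2673  0.0851] yaw -106.6 F [ 0.1 -0.3  0.1] M [0.02 0.08 0.05] w 0.0169
shift cm [ 0.03 -0.02 -0.01] turn [-0.001 -0.002  0.001]
```

Request:
play_rows(increments=[[[0, 0, 0], [0, 0, 0]], [[0, 0, 0], [0, 0, 0]]])

```text
t: 5.32
position: [0.5267, -0.2673, 0.0851]
tcp_rot: [-0.597, 0.802, 0.001, -0.0]
contact_force: [-0.5, -1.2, -0.2]
gripper_width: 0.0173
```

```bash
python3 nav.py .527 -.2675 .085 -106.6
```

```text
t 5.33 pos [ 0.5267 -0.2673  0.0851] yaw -106.6 F [-0.5 -1.2 -0.2] M [ 0.03 -0.02 -0.04] w 0.0173
shift cm [ 0.03 -0.02 -0.01] turn [-0.001 -0.002  0.001]
```

Request:
play_rows(increments=[[[0, 0, 0], [0, 0, 0]], [[0, 0, 0], [0, 0, 0.13]], [[0, 0, 0], [0, 0, 0.13]], [[0, 0, 0], [0, 0, 0]]], claw=0.45)

```text
t: 5.82
position: [0.5269, -0.2674, 0.0853]
tcp_rot: [-0.698, 0.716, 0.001, -0.0]
contact_force: [-0.3, 0.1, -0.1]
gripper_width: 0.024
```

Request:
play_rows(increments=[[[0, 0, 0], [0, 0, 0]], [[0, 0, 0], [0, 0, 0]], [[0, 0, 0], [0, 0, 0]]], claw=1)

```text
t: 6.2
position: [0.527, -0.2675, 0.0854]
tcp_rot: [-0.697, 0.717, 0.0, -0.0]
contact_force: [-1.2, -0.4, -0.3]
gripper_width: 0.0141
```

```bash
python3 nav.py .527 -.2675 .085 -91.6
```

```text
t 6.2 pos [ 0.527  -0.2675  0.0854] yaw -91.7 F [-1.2 -0.4 -0.3] M [-0.04  0.02 -0.04] w 0.0141
shift cm [-0.    0.   -0.04] turn [-0.    -0.001  0.001]
```

Width 14.1 mm, so the jaws are square on the handle. Tightening, then lifting straight up.

Request:
play_rows(increments=[[[0, 0, 0], [0, 0, 0]], [[0, 0, 0], [0, 0, 0]]], grip_force=35)

```text
t: 6.45
position: [0.527, -0.2675, 0.0854]
tcp_rot: [-0.696, 0.718, 0.0, -0.0]
contact_force: [-0.1, -0.4, -0.1]
gripper_width: 0.0133
```

Request:
play_rows(increments=[[[0, 0, 2], [0, 0, 0]], [[0, 0, 3], [0, 0, 0]], [[0, 0, 3], [0, 0, 0]], [[0, 0, 3], [0, 0, 0]], [[0, 0, 0], [0, 0, 0]]])

```text
t: 7.08
position: [0.5274, -0.2677, 0.2022]
tcp_rot: [-0.696, 0.718, -0.001, 0.0]
contact_force: [0.1, 0.0, -0.4]
gripper_width: 0.0139
```

```bash
python3 nav.py .64 -.06 .192 -91.7
```

```text
t 7.08 pos [ 0.5274 -0.2677  0.2022] yaw -91.8 F [ 0.1  0.  -0.4] M [ 0.07 -0.03 -0.  ] w 0.0139
shift cm [11.26 20.77 -1.02] turn [0.001 0.001 0.001]
```

Request:
play_rows(increments=[[[2.5, 5, 0], [0, 0, 0]], [[3, 5, 0], [0, 0, 0]], [[3, 5, 0], [0, 0, 0]], [[2, 4.5, 0], [0, 0, 0]], [[0, 0, 0], [0, 0, 0]], [[0, 0, 0], [0, 0, 0]]])

```text
t: 7.82
position: [0.6305, -0.0668, 0.1976]
tcp_rot: [-0.695, 0.719, 0.003, -0.002]
contact_force: [-0.2, -0.2, -0.7]
gripper_width: 0.0137
```

```bash
python3 nav.py .65 -.0457 .19 -91.7
```

```text
t 7.83 pos [ 0.6305 -0.0668  0.1976] yaw -91.9 F [-0.2 -0.2 -0.7] M [-0.02  0.02  0.04] w 0.0137
shift cm [ 1.95  2.11 -0.76] turn [-0.001 -0.007  0.004]
```

Request:
play_rows(increments=[[[1.95, 2.1, -0.7], [0, -0.007, 0.004]], [[0, 0, 0], [0, 0, 0]], [[0, 0, 0], [0, 0, 0]]])

```text
t: 8.2
position: [0.6501, -0.047, 0.1892]
tcp_rot: [-0.695, 0.719, 0.001, -0.0]
contact_force: [0.2, -1.2, -0.9]
gripper_width: 0.0136
```

```bash
python3 nav.py .65 -.0457 .178 -91.7; python3 - <<'E'
from snap import *
p=ctrl.state()["position"];R=snap("b")
print("tip proj",proj("scene",p-[0,0,.0754]),"top",proj("top",p-[0,0,.0754]),"hole cal",proj("scene",np.array([.65,-.0457,.091])))
a=cv2.resize(R["scene"][130:205,195:275],None,fx=6,fy=6,interpolation=cv2.INTER_NEAREST)
b=cv2.resize(R["top"][135:190,240:292],None,fx=6,fy=6,interpolation=cv2.INTER_NEAREST)
b=np.vstack([b,np.zeros((a.shape[0]-b.shape[0],b.shape[1],3),np.uint8)])
cv2.imwrite("pics/b.png",np.hstack([a,b]))
E
```

```text
t 8.2 pos [ 0.6501 -0.047   0.1892] yaw -91.9 F [ 0.2 -1.2 -0.9] M [ 0.01 -0.02  0.09] w 0.0136
shift cm [-0.01  0.13 -1.12] turn [-0.001 -0.001  0.003]
tip proj [[234.88059765 179.95185639]] top [[265.15496031 159.43428247]] hole cal [[234.97921573 187.00842871]]
```

View pics/b.png

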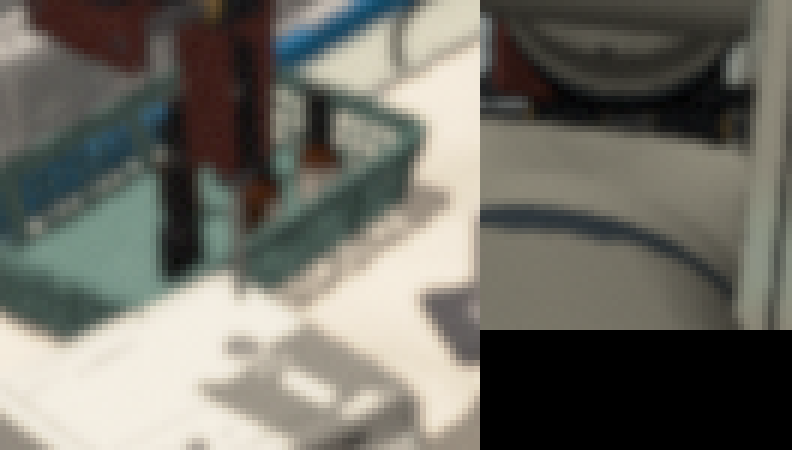

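The scene view shows the shaft coming down at b.png column 240, tip at (241,297), directly above the hole at (240,346). The top view is blocked by the arm. Measuring the sideways offset sub-pixel.

```bash
python3 - <<'E'
from h import *
im=cv2.imread("pics/b_scene.png");g=im.astype(float).mean(2)
h=blob("scene",(229,182,241,193),False,im);print("hole now",h, "hole before",blob("scene",(229,182,241,193),False))
print(g[166:181,229:241].astype(int))
p=np.array([.6501,-.047,0])
for z in(.130,.122,.115,.091): print(z,proj("scene",p+[0,0,z]))
E
```

```text
hole now [236.6180917  189.05855019] hole before [234.65171429 187.40885714]
[[ 89 108 116 111 104  88  64  42  35  52  75  95]
 [102 124 130 122 109  90  69  49  49  68  84  93]
 [111 132 134 127 112  96  75  62  68  80  87  82]
 [107 128 134 129 113  98  84  81  78  80  78  71]
 [100 124 132 125 112  98  92  88  80  74  72  65]
 [ 96 120 129 120 107  96  87  78  71  70  71  73]
 [ 92 115 120 110  99  92  83  71  69  73  81  85]
 [ 92 110 108 100  91  88  83  77  77  79  87  86]
 [105 112 115 115 105  97  86  80  80  81  86  84]
 [132 144 156 162 143 116  94  84  82  80  78  79]
 [180 194 201 202 177 135 107 105  96  84  82  81]
 [217 222 223 219 197 152 130 141 137 117  99 102]
 [230 232 232 229 213 172 158 186 189 168 142 139]
 [235 235 234 233 224 198 193 214 222 213 194 180]
 [235 236 235 235 231 221 220 228 232 231 224 215]]
0.13 [[234.56277404 174.98922422]]
0.122 [[234.71044965 177.45308731]]
0.115 [[234.83850835 179.59114221]]
0.091 [[235.26956367 186.79818433]]
```

Request:
play_rows(increments=[[[0.02, 0.2, -1], [0, 0, 0.003]], [[0, 0, -0.8], [0, 0, 0]], [[0, 0, 0], [0, 0, 0]]])

```text
t: 8.68
position: [0.6496, -0.0457, 0.17]
tcp_rot: [-0.696, 0.718, 0.001, -0.0]
contact_force: [0.2, -0.4, -1.0]
gripper_width: 0.0138
```

```bash
python3 nav.py .6503 -.045 .165 -91.7
```

```text
t 8.68 pos [ 0.6496 -0.0457  0.17  ] yaw -91.8 F [ 0.2 -0.4 -1. ] M [0.06 0.02 0.01] w 0.0138
shift cm [ 0.07  0.07 -0.5 ] turn [-0.001 -0.001  0.001]
```

Request:
play_rows(increments=[[[0.07, 0.07, -0.1], [0, 0, 0]], [[0, 0, -0.15], [0, 0, 0]], [[0, 0, -0.15], [0, 0, 0]], [[0, 0, 0], [0, 0, 0]]])

```text
t: 9.18
position: [0.6506, -0.045, 0.1661]
tcp_rot: [-0.696, 0.718, 0.0, -0.0]
contact_force: [0.5, -0.3, -0.1]
gripper_width: 0.014
```

```bash
python3 nav.py .6503 -.045 .165 -91.7
```

```text
t 9.18 pos [ 0.6506 -0.045   0.1661] yaw -91.8 F [ 0.5 -0.3 -0.1] M [ 0.02 -0.02  0.01] w 0.014
shift cm [-0.03 -0.   -0.11] turn [-0.001 -0.001  0.001]
```

Request:
play_rows(increments=[[[0, 0, -0.1], [0, 0, 0]], [[0, 0, -0.1], [0, 0, 0]], [[0, 0, 0], [0, 0, 0]]])

```text
t: 9.55
position: [0.6507, -0.045, 0.1641]
tcp_rot: [-0.696, 0.718, 0.0, 0.0]
contact_force: [0.4, -0.4, -0.3]
gripper_width: 0.0139
```

Request:
play_rows(increments=[[[0, 0, -0.1], [0, 0, 0]], [[0, 0, -0.1], [0, 0, 0]], [[0, 0, 0], [0, 0, 0]]])

```text
t: 9.93
position: [0.6507, -0.045, 0.162]
tcp_rot: [-0.696, 0.718, 0.0, 0.0]
contact_force: [0.2, -0.1, -0.7]
gripper_width: 0.0133
```

Request:
play_rows(increments=[[[0, 0, -0.15], [0, 0, 0]], [[0, 0, -0.15], [0, 0, 0]], [[0, 0, 0], [0, 0, 0]]])

```text
t: 10.3
position: [0.6507, -0.045, 0.1587]
tcp_rot: [-0.696, 0.718, 0.0, 0.0]
contact_force: [0.2, 0.1, -0.6]
gripper_width: 0.0137
```

Request:
play_rows(increments=[[[0, 0, -0.2], [0, 0, 0]], [[0, 0, -0.2], [0, 0, 0]], [[0, 0, -0.2], [0, 0, 0]], [[0, 0, 0], [0, 0, 0]]])

```text
t: 10.8
position: [0.6507, -0.045, 0.1522]
tcp_rot: [-0.696, 0.718, 0.0, 0.0]
contact_force: [-0.2, 1.1, -0.2]
gripper_width: 0.0137
```

Request:
play_rows(increments=[[[0, 0, -0.2], [0, 0, 0]], [[0, 0, -0.15], [0, 0, 0]], [[0, 0, -0.15], [0, 0, 0]], [[0, 0, 0], [0, 0, 0]]])

```text
t: 11.3
position: [0.6507, -0.045, 0.1469]
tcp_rot: [-0.696, 0.718, 0.0, 0.0]
contact_force: [-0.4, -0.1, -0.8]
gripper_width: 0.0137
```

Request:
play_rows(increments=[[[0, 0, -0.15], [0, 0, 0]], [[0, 0, -0.15], [0, 0, 0]], [[0, 0, 0], [0, 0, 0]]])

```text
t: 11.68
position: [0.6508, -0.045, 0.1437]
tcp_rot: [-0.696, 0.718, 0.0, 0.0]
contact_force: [0.5, 0.9, -0.4]
gripper_width: 0.0138
```

Request:
play_rows(increments=[[[0, 0, -0.15], [0, 0, 0]], [[0, 0, -0.15], [0, 0, 0]], [[0, 0, 0], [0, 0, 0]]])

```text
t: 12.05
position: [0.6508, -0.045, 0.1405]
tcp_rot: [-0.696, 0.718, 0.0, 0.0]
contact_force: [-0.8, -0.6, -0.3]
gripper_width: 0.0134
```

Request:
play_rows(increments=[[[0, 0, -0.15], [0, 0, 0]], [[0, 0, -0.15], [0, 0, 0]], [[0, 0, 0], [0, 0, 0]]])

```text
t: 12.42
position: [0.6508, -0.045, 0.1373]
tcp_rot: [-0.696, 0.718, 0.0, 0.0]
contact_force: [0.6, -0.8, -0.8]
gripper_width: 0.0138
```

Request:
play_rows(increments=[[[0, 0, -0.15], [0, 0, 0]], [[0, 0, -0.15], [0, 0, 0]], [[0, 0, 0], [0, 0, 0]]])

```text
t: 12.8
position: [0.6508, -0.045, 0.1341]
tcp_rot: [-0.696, 0.718, 0.0, 0.0]
contact_force: [-0.2, -0.0, -0.4]
gripper_width: 0.0139
```

Request:
play_rows(increments=[[[0, 0, -0.15], [0, 0, 0]], [[0, 0, -0.15], [0, 0, 0]], [[0, 0, 0], [0, 0, 0]]])

```text
t: 13.18
position: [0.6512, -0.0451, 0.132]
tcp_rot: [-0.696, 0.718, -0.0, 0.0]
contact_force: [-1.6, -1.2, 2.1]
gripper_width: 0.0139
```

Contact at TCP z of about 0.132, so the tip is about 34 mm down. Pressing gently.

Request:
play_rows(increments=[[[0, 0, -0.15], [0, 0, 0]], [[0, 0, -0.15], [0, 0, 0]]])

```text
t: 13.42
position: [0.6514, -0.0452, 0.13]
tcp_rot: [-0.696, 0.718, -0.0, 0.001]
contact_force: [-2.3, -1.1, 6.9]
gripper_width: 0.0138
```

Request:
play_rows(increments=[[[0, 0, -0.15], [0, 0, 0]], [[0, 0, -0.15], [0, 0, 0]]])

```text
t: 13.68
position: [0.6515, -0.0453, 0.1283]
tcp_rot: [-0.696, 0.718, -0.0, 0.001]
contact_force: [-3.6, 0.0, 8.2]
gripper_width: 0.0138
```

Request:
play_rows(increments=[[[0, 0, -0.15], [0, 0, 0]], [[0, 0, -0.15], [0, 0, 0]]])

```text
t: 13.92
position: [0.6515, -0.0453, 0.1269]
tcp_rot: [-0.696, 0.718, -0.001, 0.001]
contact_force: [-2.8, 1.0, 9.0]
gripper_width: 0.0136
```

```bash
python3 nav.py .6507 -.045 .125 -91.7
```

```text
t 13.93 pos [ 0.6515 -0.0453  0.1269] yaw -91.8 F [-2.8  1.   9. ] M [0.01 0.82 0.03] w 0.0136
shift cm [-0.08  0.03 -0.19] turn [-0.     0.002  0.001]
```

Request:
play_rows(increments=[[[-0.05, 0, -0.15], [0, 0, 0]], [[0, 0, -0.15], [0, 0, 0]]])

```text
t: 14.18
position: [0.6512, -0.0453, 0.1257]
tcp_rot: [-0.696, 0.718, -0.001, 0.001]
contact_force: [-3.6, -0.5, 10.2]
gripper_width: 0.0137
```

```bash
cat > drw.py <<'E'
import sys
from snap import *
R=snap(sys.argv[1]);b=(225,200,262,240)
x0,y0,x1,y1=b
ref=cv2.imread("pics/b_scene.png")[y0:y1,x0:x1];im=R["scene"][y0:y1,x0:x1]
print("diff",np.abs(ref.astype(int)-im).mean())
# dark tab centroid
for I in(ref,im):
    g=I.astype(float).mean(2);m=g[:,15:32]<60;yy,xx=np.nonzero(m);print("tab",xx.mean()+x0+15,yy.mean()+y0,m.sum())
E
python3 drw.py c; python3 nav.py .6507 -.045 .125 -91.7
```

```text
diff 14.61599099099099
tab 250.12121212121212 222.12121212121212 66
tab 251.49180327868854 222.95081967213116 61
t 14.28 pos [ 0.6512 -0.0453  0.1257] yaw -91.8 F [-3.1  0.2  8.9] M [0.09 0.79 0.01] w 0.0137
shift cm [-0.05  0.03 -0.07] turn [-0.     0.002  0.001]
```

```bash
python3 - <<'E'
from h import *
p=np.array([.548,.002,.05]);d=np.array([-.991,.129,0])
for k in(0,.003,.006,.017):print(k,proj("scene",p+d*k)-proj("scene",p))
E
python3 drw.py c2
```

```text
0 [[0. 0.]]
0.003 [[0.74591888 0.50868344]]
0.006 [[1.49429442 1.01905417]]
0.017 [[4.25956825 2.90499565]]
diff 14.60135135135135
tab 250.12121212121212 222.12121212121212 66
tab 251.49180327868854 222.95081967213116 61
```

The tab has moved (1.4, 0.8) px, about 5.3 mm, so the catch has let go and the rail leans on the pin. Drawing the pin straight out.

Request:
play_rows(increments=[[[0, 0, 0.5], [0, 0, 0]], [[0, 0, 0.8], [0, 0, 0]], [[0, 0, 0.8], [0, 0, 0]], [[0, 0, 0.8], [0, 0, 0]]])

```text
t: 14.88
position: [0.6492, -0.045, 0.154]
tcp_rot: [-0.696, 0.718, 0.001, -0.001]
contact_force: [0.1, -0.1, -3.4]
gripper_width: 0.0138
```

```bash
python3 nav.py .6507 -.045 .19 -91.7
```

```text
t 14.88 pos [ 0.6492 -0.045   0.154 ] yaw -91.8 F [ 0.1 -0.1 -3.4] M [-0.01 -0.04  0.04] w 0.0138
shift cm [0.15 0.   3.6 ] turn [-0.001 -0.002  0.001]
```

Request:
play_rows(increments=[[[0.1, 0, 0.8], [0, 0, 0]], [[0, 0, 1.5], [0, 0, 0]], [[0, 0, 2], [0, 0, 0]], [[0, 0, 0], [0, 0, 0]]])

```text
t: 15.38
position: [0.6526, -0.0452, 0.2023]
tcp_rot: [-0.696, 0.718, -0.001, 0.001]
contact_force: [-0.2, -0.6, 0.0]
gripper_width: 0.014
```

```bash
python3 drw.py d; python3 nav.py .527 -.2675 .195 -91.7
```

```text
diff 22.85427927927928
tab 250.12121212121212 222.12121212121212 66
tab 253.35849056603774 224.39622641509433 53
t 15.47 pos [ 0.6512 -0.0451  0.2002] yaw -91.8 F [-0.2 -0.1 -0.8] M [ 0.01 -0.   -0.03] w 0.014
shift cm [-12.42 -22.24  -0.52] turn [-0.     0.     0.001]
```

Request:
play_rows(increments=[[[-2.5, -4.5, 0], [0, 0, 0]], [[-2.8, -5, 0], [0, 0, 0]], [[-2.8, -5, 0], [0, 0, 0]], [[-2.5, -4.5, 0], [0, 0, 0]], [[0, 0, 0], [0, 0, 0]], [[0, 0, 0], [0, 0, 0]]])

```text
t: 16.23
position: [0.5401, -0.2382, 0.1956]
tcp_rot: [-0.697, 0.717, 0.003, -0.001]
contact_force: [0.5, 0.8, -1.0]
gripper_width: 0.0137
```

```bash
python3 nav.py .527 -.2675 .195 -91.7
```

```text
t 16.23 pos [ 0.5401 -0.2382  0.1956] yaw -91.7 F [ 0.5  0.8 -1. ] M [0.04 0.02 0.01] w 0.0137
shift cm [-1.31 -2.93 -0.06] turn [-0.003 -0.005 -0.001]
```

Request:
play_rows(increments=[[[-1.3, -2.9, 0], [-0.003, -0.005, 0]], [[0, 0, -1.5], [0, 0, 0]], [[0, 0, -1], [0, 0, 0]], [[0, 0, 0], [0, 0, 0]], [[0, 0, 0], [0, 0, 0]]])

```text
t: 16.85
position: [0.5294, -0.2618, 0.1674]
tcp_rot: [-0.699, 0.715, 0.001, 0.0]
contact_force: [-0.1, -0.3, -0.7]
gripper_width: 0.0139
```

```bash
python3 nav.py .527 -.2675 .165 -91.7;python3 - <<'E'
from snap import *
p=ctrl.state()["position"];R=snap("e")
for z in(.115,.1,.09,.074): print(z,proj("scene",[[p[0],p[1],z]]))
a=cv2.resize(R["scene"][135:205,285:345],None,fx=8,fy=8,interpolation=cv2.INTER_NEAREST)
cv2.imwrite("pics/e.png",a)
E
```

```text
t 16.85 pos [ 0.5294 -0.2618  0.1674] yaw -91.3 F [-0.1 -0.3 -0.7] M [-0.06  0.05  0.02] w 0.0139
shift cm [-0.24 -0.57 -0.24] turn [-0.002 -0.002 -0.007]
0.115 [[314.11185575 163.31753565]]
0.1 [[313.75869886 167.67762014]]
0.09 [[313.52645631 170.54720302]]
0.074 [[313.1600609  175.07811485]]
```

View pics/e.png

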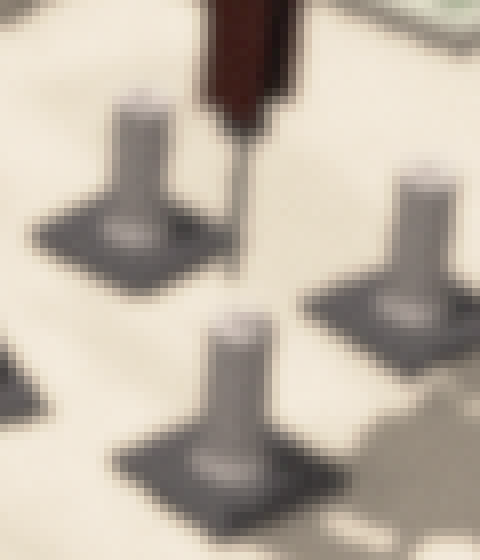

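The scene crop shows the shaft hanging straight, tip at e.png (235,277), and the stand's rim below it at (240,328). Checking sub-pixel against the original grip.

```bash
python3 - <<'E'
from h import *
print("target rim",proj("scene",[[.527,-.2675,.074],[.527,-.2675,.04]]))
g=cv2.imread("pics/e_scene.png").astype(float).mean(2)
def dark(r,x0,x1):
    w=g[r,x0:x1];b=max(w[0],w[-1]);w=np.clip(b-w-10,0,None);return (w*np.arange(x0,x1)).sum()/w.sum()
print("shaft",[(r,round(dark(r,310,320),2)) for r in range(155,170)])
print("post",[(r,round(dark(r,307,322),2)) for r in range(177,188)])
p=np.array([.5294,-.2618,0])
print("pred shaft",proj("scene",[p+[0,0,.13],p+[0,0,.115],p+[0,0,.1]]))
print("pred post",proj("scene",[[.527,-.2675,.065],[.527,-.2675,.05]]))
E
```

```text
target rim [[314.86142425 174.56794373]
 [314.07619709 183.94716425]]
shaft [(155, np.float64(314.62)), (156, np.float64(314.5)), (157, np.float64(314.41)), (158, np.float64(314.38)), (159, np.float64(314.32)), (160, np.float64(314.09)), (161, np.float64(313.03)), (162, np.float64(312.33)), (163, np.float64(312.09)), (164, np.float64(312.1)), (165, np.float64(312.1)), (166, np.float64(312.0)), (167, np.float64(311.9)), (168, np.float64(312.1)), (169, np.float64(312.8))]
post [(177, np.float64(314.9)), (178, np.float64(314.68)), (179, np.float64(314.53)), (180, np.float64(314.41)), (181, np.float64(314.33)), (182, np.float64(314.19)), (183, np.float64(314.13)), (184, np.float64(314.06)), (185, np.float64(313.93)), (186, np.float64(313.72)), (187, np.float64(313.42))]
pred shaft [[314.46676231 158.88319436]
 [314.10775816 163.31157579]
 [313.75464067 167.67160211]]
pred post [[314.65080213 177.08179663]
 [314.30421867 181.22149652]]
```

Shaft and post both agree with the kinematics to within 0.15 px. Aligning and inserting.

Request:
play_rows(increments=[[[-0.24, -0.57, -0.3], [-0.002, -0.002, -0.007]], [[0, 0, 0], [0, 0, 0]], [[0, 0, 0], [0, 0, 0]]])

```text
t: 17.32
position: [0.5271, -0.2684, 0.1652]
tcp_rot: [-0.696, 0.718, -0.001, 0.0]
contact_force: [0.7, 0.3, -0.7]
gripper_width: 0.0141
```

```bash
python3 nav.py .527 -.2675 .155 -91.7
```

```text
t 17.32 pos [ 0.5271 -0.2684  0.1652] yaw -91.7 F [ 0.7  0.3 -0.7] M [-0.01 -0.01  0.04] w 0.0141
shift cm [-0.01  0.09 -1.02] turn [0.001 0.002 0.001]
```

Request:
play_rows(increments=[[[0, 0.09, -0.5], [0, 0, 0]], [[0, 0, -0.5], [0, 0, 0]], [[0, 0, 0], [0, 0, 0]]])

```text
t: 17.7
position: [0.527, -0.2675, 0.1545]
tcp_rot: [-0.696, 0.718, -0.001, 0.0]
contact_force: [0.5, -1.0, -0.3]
gripper_width: 0.0138
```

```bash
python3 nav.py .527 -.2675 .145 -91.7
```

```text
t 17.7 pos [ 0.527  -0.2675  0.1545] yaw -91.7 F [ 0.5 -1.  -0.3] M [ 0.07 -0.01 -0.01] w 0.0138
shift cm [ 0.   -0.   -0.95] turn [0.001 0.002 0.001]
```

Request:
play_rows(increments=[[[0, 0, -0.2], [0, 0, 0]], [[0, 0, -0.2], [0, 0, 0]], [[0, 0, -0.2], [0, 0, 0]], [[0, 0, -0.2], [0, 0, 0]], [[0, 0, 0], [0, 0, 0]]])

```text
t: 18.32
position: [0.527, -0.2675, 0.1459]
tcp_rot: [-0.696, 0.718, -0.001, 0.0]
contact_force: [0.6, -0.4, -0.2]
gripper_width: 0.0136
```

Request:
play_rows(increments=[[[0, 0, -0.2], [0, 0, 0]], [[0, 0, -0.2], [0, 0, 0]], [[0, 0, -0.2], [0, 0, 0]], [[0, 0, 0], [0, 0, 0]]])

```text
t: 18.82
position: [0.5269, -0.2675, 0.1395]
tcp_rot: [-0.696, 0.718, -0.001, 0.0]
contact_force: [-0.2, -0.9, 0.6]
gripper_width: 0.0137
```

Tip is 10 mm inside the bore with no force. Continuing down; the seat is expected at TCP z of about 0.0854.

Request:
play_rows(increments=[[[0, 0, -0.6], [0, 0, 0]], [[0, 0, -0.8], [0, 0, 0]], [[0, 0, -0.8], [0, 0, 0]], [[0, 0, -0.8], [0, 0, 0]], [[0, 0, -0.6], [0, 0, 0]], [[0, 0, 0], [0, 0, 0]]])

```text
t: 19.58
position: [0.5267, -0.2675, 0.1003]
tcp_rot: [-0.696, 0.718, -0.001, 0.0]
contact_force: [0.1, -0.3, -1.9]
gripper_width: 0.0139
```

Request:
play_rows(increments=[[[0, 0, -0.5], [0, 0, 0]], [[0, 0, -0.4], [0, 0, 0]], [[0, 0, -0.3], [0, 0, 0]], [[0, 0, 0], [0, 0, 0]]])

```text
t: 20.08
position: [0.5268, -0.2675, 0.0878]
tcp_rot: [-0.696, 0.718, -0.001, 0.0]
contact_force: [0.2, -0.3, -0.0]
gripper_width: 0.014
```

```bash
python3 nav.py .527 -.2675 .0854 -91.7
```

```text
t 20.07 pos [ 0.5268 -0.2675  0.0878] yaw -91.7 F [ 0.2 -0.3 -0. ] M [-0.02  0.04 -0.05] w 0.014
shift cm [ 0.02 -0.   -0.24] turn [0.001 0.001 0.001]
```

Request:
play_rows(increments=[[[0, 0, -0.15], [0, 0, 0]], [[0, 0, -0.05], [0, 0, 0]], [[0, 0, 0], [0, 0, 0]]])

```text
t: 20.45
position: [0.5269, -0.2676, 0.0859]
tcp_rot: [-0.696, 0.718, -0.001, 0.0]
contact_force: [-1.1, 0.1, -0.7]
gripper_width: 0.014
```

Request:
play_rows(increments=[[[0, 0, 0], [0, 0, 0]], [[0, 0, 0], [0, 0, 0]], [[0, 0, 0], [0, 0, 0]], [[0, 0, 0], [0, 0, 0]]], claw=0.1)

```text
t: 20.95
position: [0.5274, -0.2676, 0.0863]
tcp_rot: [-0.696, 0.718, -0.001, 0.001]
contact_force: [-0.1, 1.0, -1.2]
gripper_width: 0.0393
```

```bash
python3 nav.py .527 -.2675 .0854 -91.7
```

```text
t 20.95 pos [ 0.5274 -0.2676  0.0863] yaw -91.7 F [-0.1  1.  -1.2] M [-0.03  0.02 -0.05] w 0.0393
shift cm [-0.04  0.01 -0.09] turn [0.001 0.003 0.001]
```

Request:
play_rows(increments=[[[0, 0, 3], [0, 0, 0]], [[0, 0, 4], [0, 0, 0]], [[0, 0, 3], [0, 0, -0.05]], [[0, 0, 0], [0, 0, -0.05]]])

```text
t: 21.45
position: [0.5268, -0.2673, 0.1889]
tcp_rot: [-0.658, 0.753, -0.001, 0.001]
contact_force: [-0.4, 0.6, -1.1]
gripper_width: 0.0397
```

```bash
python3 nav.py .532 .003 .15 -97.5; python3 - <<'E'
from snap import *
R=snap("f")
a=cv2.resize(R["top"][180:240,215:375],None,fx=4.5,fy=4.5,interpolation=cv2.INTER_NEAREST)
b=cv2.resize(R["scene"][145:245,215:345],None,fx=4,fy=4,interpolation=cv2.INTER_NEAREST)[:, :520]
a=a[:, :720];b=np.hstack([b,np.zeros((b.shape[0],200,3),np.uint8)])
cv2.imwrite("pics/f.png",np.vstack([a,b])[:600])
E
```

```text
t 21.45 pos [ 0.5268 -0.2673  0.1889] yaw -97.6 F [-0.4  0.6 -1.1] M [0.04 0.06 0.06] w 0.0397
shift cm [ 0.52 27.03 -3.89] turn [0.    0.002 0.002]
```

View pics/f.png

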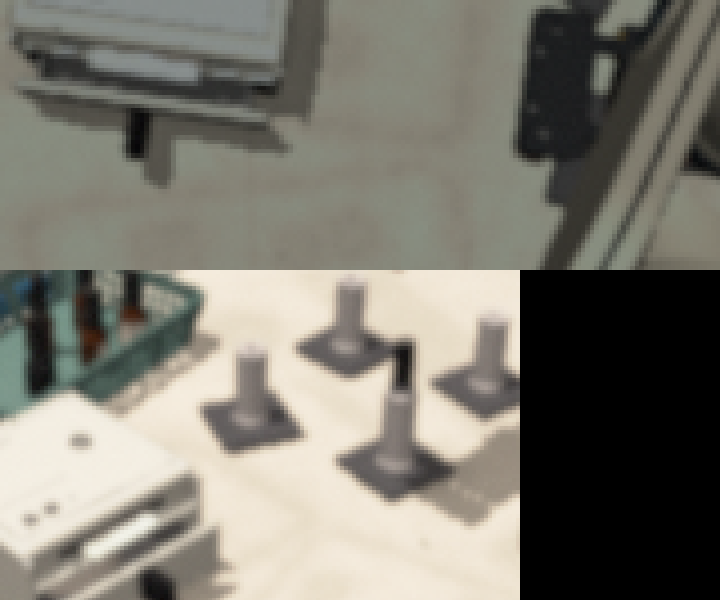

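The pin stands seated in its stand, handle at f.png (402,365). The drawer is ajar with the tab at f.png (139,110–160). Computing the tab's position.

```bash
python3 - <<'E'
from h import *
a=onz("top",(244.9,215.1),.059)-[.0015,-.002,0];d=np.array([.991,-.13,0])
print("tip",a,"grip pt",a+.012*d, "base", onz("top",(246,203.9),.059)-[.0015,-.002,0])
E
```

```text
tip [0.51927945 0.00455436 0.059     ] grip pt [0.53117145 0.00299436 0.059     ] base [0.54713095 0.00223358 0.059     ]
```

Request:
play_rows(increments=[[[0, 5, 0], [0, 0, 0]], [[0, 5, 0], [0, 0, 0]], [[0, 5, 0], [0, 0, 0]], [[0, 5, 0], [0, 0, 0]], [[0, 5, -1], [0, 0, 0]], [[0, 0, 0], [0, 0, 0]], [[0, 0, 0], [0, 0, 0]]])

```text
t: 22.42
position: [0.5232, -0.0103, 0.1735]
tcp_rot: [-0.661, 0.75, 0.002, -0.002]
contact_force: [-0.1, -0.0, 0.5]
gripper_width: 0.0395
```

```bash
python3 nav.py .532 .003 .03 -97.5
```

```text
t 22.43 pos [ 0.5232 -0.0103  0.1735] yaw -97.2 F [-0.1 -0.   0.5] M [ 0.05 -0.02  0.02] w 0.0395
shift cm [  0.88   1.33 -14.35] turn [-0.002 -0.005 -0.005]
```

Request:
play_rows(increments=[[[0.7, 1.3, 0], [-0.002, -0.005, -0.005]], [[0, 0, 0], [0, 0, 0]], [[0, 0, -3], [0, 0, 0]], [[0, 0, -3], [0, 0, 0]], [[0, 0, 0], [0, 0, 0]]])

```text
t: 23.05
position: [0.5325, -0.0002, 0.1132]
tcp_rot: [-0.658, 0.753, -0.001, 0.001]
contact_force: [0.2, 1.1, 0.3]
gripper_width: 0.0395
```

```bash
python3 nav.py .529 .003 .03 -97.5
```

```text
t 23.05 pos [ 5.325e-01 -2.000e-04  1.132e-01] yaw -97.8 F [0.2 1.1 0.3] M [ 0.02  0.05 -0.02] w 0.0395
shift cm [-0.35  0.32 -8.32] turn [0.001 0.003 0.004]
```

Request:
play_rows(increments=[[[-0.35, 0.3, -2], [0, 0.003, 0.004]], [[0, 0, -2], [0, 0, 0]], [[0, 0, -1.5], [0, 0, 0]], [[0, 0, 0], [0, 0, 0]]])

```text
t: 23.55
position: [0.5323, 0.0013, 0.0608]
tcp_rot: [-0.658, 0.753, -0.002, 0.002]
contact_force: [-0.4, -0.5, 0.8]
gripper_width: 0.0394
```

```bash
python3 nav.py .529 .003 .03 -97.5
```

```text
t 23.55 pos [0.5323 0.0013 0.0608] yaw -97.6 F [-0.4 -0.5  0.8] M [ 0.   -0.02  0.03] w 0.0394
shift cm [-0.33  0.17 -3.08] turn [0.001 0.006 0.002]
```

Request:
play_rows(increments=[[[-0.4, 0.2, -1.5], [0, 0.006, 0]], [[0, 0, -1.2], [0, 0, 0]], [[0, 0, 0], [0, 0, 0]]])

```text
t: 23.92
position: [0.5291, 0.0033, 0.0335]
tcp_rot: [-0.658, 0.753, -0.001, 0.0]
contact_force: [-0.7, -0.4, -0.1]
gripper_width: 0.0393
```

```bash
python3 nav.py .529 .003 .031 -97.5
```

```text
t 23.93 pos [0.5291 0.0033 0.0335] yaw -97.6 F [-0.7 -0.4 -0.1] M [0.03 0.03 0.04] w 0.0393
shift cm [-0.01 -0.03 -0.25] turn [0.001 0.002 0.002]
```

Request:
play_rows(increments=[[[0, 0, 0], [0, 0, 0]], [[0, 0, 0], [0, 0, 0]], [[0, 0, 0], [0, 0, 0]], [[0, 0, 0], [0, 0, 0]], [[0, 0, 0], [0, 0, 0]]], claw=1, grip_force=10)

```text
t: 24.55
position: [0.5298, 0.0063, 0.0338]
tcp_rot: [-0.658, 0.753, -0.0, 0.002]
contact_force: [0.0, -4.1, -3.3]
gripper_width: 0.0121
```

```bash
python3 nav.py .529 .003 .031 -97.5
```

```text
t 24.55 pos [0.5298 0.0063 0.0338] yaw -97.7 F [ 0.  -4.1 -3.3] M [-0.73  0.05 -0.06] w 0.0121
shift cm [-0.08 -0.33 -0.28] turn [-0.002  0.003  0.003]
```

Request:
play_rows(increments=[[[-0.8, 0.1, 0], [0, 0, 0]], [[-0.9, 0.1, 0], [0, 0, 0]], [[-0.9, 0.1, 0], [0, 0, 0]]], grip_force=20)

```text
t: 24.92
position: [0.5037, 0.0095, 0.0338]
tcp_rot: [-0.658, 0.753, -0.001, 0.003]
contact_force: [2.3, 3.7, -7.3]
gripper_width: 0.012
```

```bash
python3 nav.py .487 .0118 .031 -97.5
```

```text
t 24.93 pos [0.5037 0.0095 0.0338] yaw -97.7 F [ 2.3  3.7 -7.3] M [ 0.52 -0.29  0.07] w 0.012
shift cm [-1.67  0.23 -0.28] turn [-0.002  0.006  0.004]
```

Request:
play_rows(increments=[[[-0.7, 0.08, -0.03], [0, 0, 0]], [[-0.6, 0.08, 0], [0, 0, 0]], [[-0.4, 0.05, 0], [0, 0, 0]]])

```text
t: 25.3
position: [0.4861, 0.012, 0.034]
tcp_rot: [-0.658, 0.753, -0.002, 0.004]
contact_force: [9.8, 0.8, -11.3]
gripper_width: 0.0117
```

```bash
python3 nav.py .487 .0118 .031 -97.5
```

```text
t 25.3 pos [0.4861 0.012  0.034 ] yaw -97.7 F [  9.8   0.8 -11.3] M [-0.11 -1.32  0.04] w 0.0117
shift cm [ 0.09 -0.02 -0.3 ] turn [-0.002  0.008  0.004]
```

Force rises to about 10 N after 44 mm of travel, so the drawer is at its stop. Releasing and lifting clear.

Request:
play_rows(increments=[[[0, 0, 0], [0, 0, 0]], [[0, 0, 0], [0, 0, 0]], [[0, 0, 0], [0, 0, 0]], [[0, 0, 0], [0, 0, 0]]], claw=0.1)

```text
t: 25.8
position: [0.485, 0.0113, 0.0343]
tcp_rot: [-0.658, 0.753, -0.001, 0.003]
contact_force: [-0.1, 0.1, -0.2]
gripper_width: 0.0397
```

Request:
play_rows(increments=[[[0, 0, 3], [0, 0, 0]], [[0, 0, 4], [0, 0, 0]], [[0, 0, 5], [0, 0, 0]], [[-3, 0, 4], [0, 0, 0]], [[-3, -4, 0], [0, 0, 0]], [[0, -5, 0], [0, 0, 0]], [[0, -5, 0], [0, 0, 0]], [[0, 0, 0], [0, 0, 0]]])

```text
t: 26.8
position: [0.4224, -0.1322, 0.2001]
tcp_rot: [-0.659, 0.752, -0.003, 0.003]
contact_force: [-0.2, 1.5, 0.0]
gripper_width: 0.0393
```

```bash
python3 nav.py .487 .0118 .031 -97.5; python3 - <<'E'
from snap import *
R=snap("g")
cv2.imwrite("pics/g.png",np.vstack([R["top"][120:320,100:440],R["scene"][150:345,160:500]]).repeat(1,0))
E
```

```text
t 26.8 pos [ 0.4224 -0.1322  0.2001] yaw -97.6 F [-0.2  1.5  0. ] M [ 0.03 -0.04  0.04] w 0.0393
shift cm [  6.46  14.4  -16.91] turn [-0.     0.008  0.002]
```

View pics/g.png

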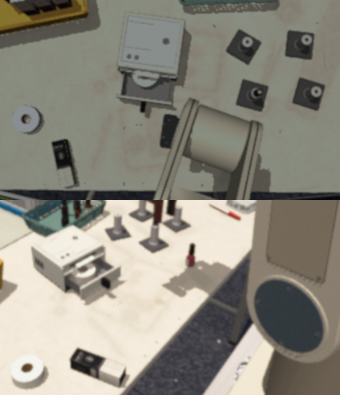

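The drawer is open, with the tab at g.png (143,107), and the roll, carton and bottle look undisturbed. I'll zoom in on the pin and measure the drawer travel.

```bash
python3 - <<'E'
from snap import *
g=cv2.imread("pics/g_scene.png");t=cv2.imread("pics/g_top.png")
for n,a in(("scene0",D["scene"]["image"]),("g",g)): print(n,(a[158:180,308:324].mean(2)<70).sum(),blob("scene",(308,158,324,178),False,a))
I=t[205:240,232:258].astype(float).mean(2)<35;yy,xx=np.nonzero(I);b=yy.max()+205
print("tab tip",onz("top",(xx.mean()+232,b+.5),.059)-[.0015,-.002,0])
z=[cv2.resize(x,(360,390),interpolation=cv2.INTER_CUBIC) for x in(g[150:215,285:345],t[190:255,225:285])]
cv2.imwrite("pics/g2.png",np.hstack(z))
for c in("scene","top"):
  for n in("roll_mid","bottle_mid","pack_mid"): print(c,n,[(round(r["conf"],2),np.round(r["rect"]).tolist()) for r in imaging.search_frame(c,n)[:1]])
E
```

```text
scene0 44 [313.85174796 167.76419698]
g 106 [316.03650752 165.54710772]
tab tip [0.47869089 0.00942848 0.059     ]
scene roll_mid [(0.83, [173.0, 302.0, 206.0, 338.0])]
scene bottle_mid [(0.67, [343.0, 193.0, 356.0, 218.0])]
scene pack_mid [(0.66, [231.0, 301.0, 286.0, 334.0])]
top roll_mid []
top bottle_mid [(0.21, [341.0, 200.0, 368.0, 230.0])]
top pack_mid [(0.58, [153.0, 258.0, 177.0, 306.0])]
```

View pics/g2.png

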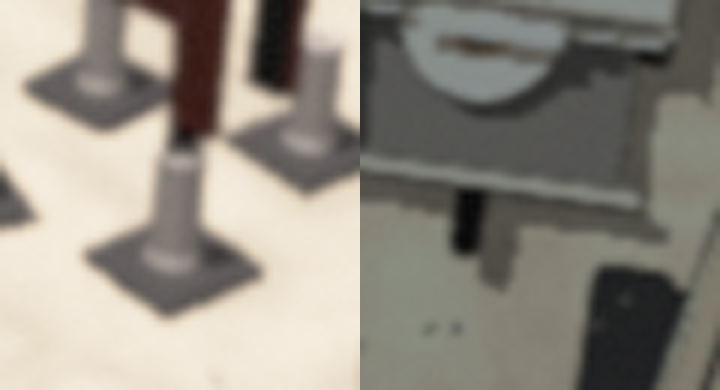

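Finger hides most of the handle, but the collar sits on the rim at g2 (180,155). The tab tip has moved about 58 mm. Handing in.

```bash
python3 -c "
from rig import ctrl
print(ctrl.finish_job())"
```

```text
the job is handed in; nothing more can be done
None
```

The job is handed in, at about 27 s of the 62 s allowed; no verdict is reported. I took the pin from its stand, which is the one nearest the base, and lowered it through the lid hole. The catch was about 34 mm below the mouth. It let go with vertical wrist-force readings no higher than about 10 N. I then drew the pin out, stood it back in its stand, released it, and pulled the drawer to its stop.

**Checks that agreed**
- **Catch release:** the tab had moved about 5 mm while the pin was still in the hole, and the drawer stood ajar in the picture once the pin was out.
- **Drawer:** the tab tip is about 58 mm from where it started, and the pull force rose to about 10 N at the stop.
- **Pin:** it stood upright with its collar on the rim in the picture taken after I released it.
- **Bystanders:** in the scene view the roll, bottle and carton are where they started, to within 1–2 px.
- **Robot:** the gripper is clear of everything.

**Checks that failed or disagreed**
- **First grips:** the first was off-centre and pressed sideways on the pin with about 13 N. The second was about 15° off the handle's flats. I mended both before lifting.
- **Cameras:** the two disagreed by about 5 mm. I corrected this using the gripped pin's known position.
- **Last picture:** a finger hid most of the handle, so only the collar on the rim could be confirmed there.
- **Top view at the end:** the detector missed the roll, and its bottle hit was low-confidence and in the wrong place.

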